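# Seat the filter cassette and hold the photometer lid open

### The arm

A 7-joint arm with a two-finger parallel gripper is mounted at the origin on a cart in front of the work surface, level with it; the furniture and walls round the work are solid. World frame = base frame: x ahead of the robot, y to its left, z up, the work surface at z = 0. Lengths are in m, angles in rad, forces in N, time in s.
With the tool pointing down it reaches from about 0.425 to 1.025 m from the base axis. Payload 9.4 kg.
Tool frame: the origin (TCP) lies between the finger pads; the fingertips stand 22 mm ahead of it and the grasp point (between the pads) lies 3 mm ahead of it (env.finger_overhang is the distance from the TCP to the fingertips, in m); z points along the fingers, x is the direction in which the jaws open and shut, and the axes are right-handed (so a half turn about z gives the same grasp; the last joint's range is limited). The gripper opens to 93 mm and grips with 3 to 60 N. Pads are 15 mm wide; open, the fingers measure 128 mm over their backs; the gripper's body (75 mm by 188 mm) begins 65 mm behind the grasp point.
Start: joints at [-1.295, 0.599, -0.003, 1.599, 0.002, 0.943, -0.08], TCP at [0.251, 0.68, 0.241] pointing down, gripper open.
Joint ranges: [-2.57, 2.57], [-0.35, 1.97], [-1.29, 1.29], [0.11, 2.56], [-1.05, 4.19], [0.11, 1.86], [-2.63, 2.63]. Speed limits (rad/s): [2.22, 2.22, 3.01, 3.01, 3.14, 3.14, 3.14].

### API

Orientations are given as a rotation vector (axis times angle).
In Python, from workcell import env gives the robot as it stands.
- The arm moves only by the tool carry_out, never from a script. Its argument "deltas" is a list that holds one entry, the list of rows, each a list of 5 numbers: the finger opening in m, from 0 to 0.093, then the shift along the tool's x, y, z in m, then the turn about the tool's z in degrees. In form: [[[gripper, dx, dy, dz, roll], ...]]. A call has 1 to 10 rows; each row shifts and turns the commanded pose from where the row before left it, along the tool's axes as they then stand; what a row does not reach is not made up. A row lasts 1/12 s, in which the tool goes at most 41.7 mm and 7.16 degrees, less where a joint would pass 70% of its speed; a pose out of reach is approached as far as the arm can. A call with a gripper value outside its range is refused whole. The fingers move at their own pace and stop on an object; "force" is the grip in N (left out, the last holds). Time passes only in rows, so rows that do not move let the fingers close. It gives the time, the measured TCP pose, the force and the opening at its end, in the units of the state.
- env.observe(): the state, without advancing time (a new reading comes with each control period).
- env.get_image(name): name is "side" or "top"; returns the picture (400x640x3 uint8, red, green, blue); there is no depth.
- env.camera_model(name): a dict with "mtx" (3x3 intrinsics, pixels), "R" (3x3) and "t" (3): a world point X has camera coordinates R X + t. Camera axes: x right, y down, z forward; pixel columns grow to the right and rows downward; lengths in m; the calibration is good to about 2 mm. A picture is of the moment at which its call begins. camera_model takes no time and is no camera call.
- env.finish_job(): hands the job in, once; it reports no verdict.
The state is a dict: "t": time; "joints": joint angles; "joint_vel": joint speeds; "tau": joint torques, N m; "ee_pos": TCP position; "ee_rot": TCP orientation; "force": force on the tool from outside, world axes, zero at the start; "torque": the same for the moment, N m; "grip_width": opening from 0.0 (shut) to 1.0 (fully open).
Only numpy, scipy, OpenCV 4.12 (cv2) and the standard library are available. Lean on these libraries where they do the work, as an engineer would, in place of code of your own. Each camera call takes 0.05 s, during which the arm holds its last target.

### The job

Press the blue filter cassette with the orange grip tab down into the recess of the bench photometer until its blue body is flush with the deck, and let go of it. Then lift the photometer's self-closing lid by its front bar to 50 degrees (red pointer at the red collar of the curved scale) and finish while still holding it there with the gripper, so that a colleague can load cuvettes. Leave the beaker, the vial and the tape roll where they stand.

Things in the scene. Friction and masses are not known exactly. Their poses are not given: they have to be found in the camera images.
- cassette_mid (a point): Centre, half-way up, of the loose filter cassette (80 g). A blue block 30 (x) x 44 (y) x 26 mm (high) carries on its middle an upright orange grip tab 12 (x) x 28 (y) mm and 34 mm high: 60 mm in all, this point 30 mm above its underside. A half turn about z makes no difference.
- recess (a point): Centre of the mouth of the rectangular recess in the photometer's white deck, 60 mm above the worktop: 34 (x) x 48 (y) mm, 2 mm wider than the cassette on each side, 2 mm chamfer. z up, x and y along its sides like the cassette's; x points to the photometer's rear. With the cassette flush, the cassette's mid point is 4 mm above this one.
- recess_floor (a joint): Sliding floor of the recess: 0 up (20 mm below the deck), 0.006 m fully down (26 mm). It has 5 N of friction and stays where it is pushed: laid in, the cassette stands 6 mm proud; pressed with about 10 N or more it goes down to the stop, flush, and stays.
- photometer: The fixed bench photometer, front facing the robot: housing 130 (x, front to rear) x 270 (y) mm, white deck with the recess on its -y part, grey lid on its +y part. Beside the lid, on the +y side, a curved rod with ticks every 10 degrees has a red collar at 50 degrees; it rises to 140 mm above the worktop. Origin on the worktop under the housing, 55 mm behind its front face.
- lid (a joint): Opening angle of the lid in rad: 0 shut (level), grows as the front edge rises, stop at 1.4; 50 degrees is 0.873. A spring and its weight shut it, it never stays open by itself: about 2 N upward at the bar starts it, about 4 N holds it at 50 degrees. A red pin on the lid's +y side points at the curved scale.
- lid_bar (a point): Middle of the round steel lift bar, 12 mm thick, 100 mm long along y, on two arms in front of the lid, parallel to the hinge and 165 mm from its axis; 70 mm above the worktop when shut. Behind it at least 45 mm are free to the lid's edge and to the front face. Fingers can straddle it from above, one in front, one behind; it can turn between them as the lid rises.
- lid_hinge (a point): Point on the lid's hinge axis straight behind the middle of the bar, 70 mm above the worktop. The axis runs along this frame's y; x points to the photometer's rear: shut, the bar is 165 mm from here along -x, and it rises on a circle of that radius.
- beaker: Bystander: clear beaker with green leaves, 50 x 55 x 62 mm high, loose; origin at the centre of its underside.
- vial: Bystander: small white vial with a red cap, 27 mm in diameter, 51 mm high, loose; origin at the centre of its underside.
- tape: Bystander: flat yellow roll of tape lying on a clipboard (3.4 mm thick), 72 mm in diameter, 18 mm high, loose; origin at the centre of its underside.
Things that resemble listed ones, but are neither listed nor needed, are in the scene too. What is meant by the part that bears cassette_mid is not pink or white, and is the smaller of those in its own colour.

How it is judged:
By the outcome, as a careful person would: the job done as asked, in the order asked, and still so for the second after the job is handed in, while the arm keeps its last pose, push and grip.
It also fails if it takes over 61 s, if anything falls off the work surface, if the arm or the gripper's body presses on something with over 40 N, if the wrist force passes 120 N, or if a joint passes its speed limit or range.

## Working session

There is one attempt and no reset: what is moved stays moved. The work goes in short steps, Python scripts to look and compute and a tool call to move; the robot and the scene stay as the last step left them, time stands still between calls to the robot, and variables do not carry over. Pictures are saved under pics/ and viewed, and the job is handed in when it is done.

Besides the shell and the picture viewer there is one more tool, called by a JSON object that holds its "name" and its "arguments". carry_out: Moves the arm, as the interface text tells. Its arguments: {"type":"object","properties":{"deltas":{"type":"array"},"force":{"type":"number"}},"required":["deltas"]}

```bash
mkdir -p pics; ls
python3 - <<'E'
from workcell import env
import cv2,numpy as np
np.set_printoptions(precision=4,suppress=True)
for n in("side","top"):
    im=env.get_image(n); cv2.imwrite(f"pics/{n}0.png",im[:,:,::-1]); m=env.camera_model(n); print(n,m["mtx"],m["R"],m["t"], -m["R"].T@m["t"])
print(env.observe(), env.finger_overhang)
E
```

```text
pics
side [[391.3036   0.     322.3384]
 [  0.     391.3036 199.9581]
 [  0.       0.       1.    ]] [[-0.9989  0.047  -0.0074]
 [ 0.0333  0.5794 -0.8144]
 [-0.034  -0.8137 -0.5803]] [0.5041 0.0426 1.041 ] [0.5375 0.7987 0.6426]
top [[420.4899   0.     308.6731]
 [  0.     420.4899 199.1503]
 [  0.       0.       1.    ]] [[-0.0042 -0.9999  0.0141]
 [-0.9968  0.0031 -0.0805]
 [ 0.0804 -0.0144 -0.9967]] [-0.0309  0.4761  1.1882] [ 0.3789 -0.0153  1.2229]
{'t': 0.1, 'joints': array([-1.2947,  0.6001, -0.0025,  1.6   ,  0.0018,  0.9429, -0.0798]), 'joint_vel': array([ 0.0011, -0.0005, -0.0009,  0.0001,  0.0001,  0.0011, -0.0007]), 'tau': array([  0.0048, -76.656 ,   1.5016, -25.2935,  -0.0524,   0.0136,
         0.    ]), 'ee_pos': array([0.2504, 0.68  , 0.2398]), 'ee_rot': array([ 2.576 ,  1.7967, -0.0017]), 'force': array([-0.3745,  0.0344,  0.0215]), 'torque': array([0.0324, 0.0341, 0.015 ]), 'grip_width': 0.997397309987317} 0.022
```

View pics/side0.png

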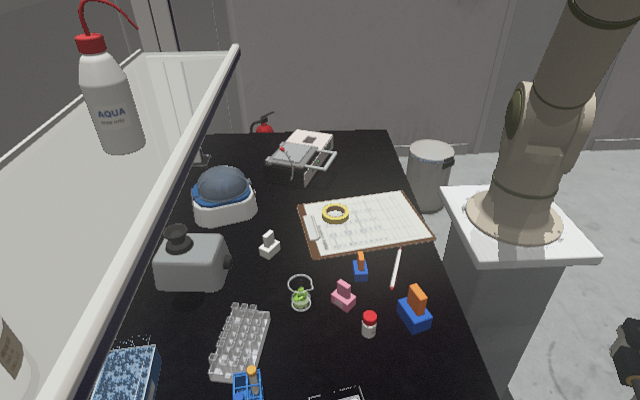

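View pics/top0.png

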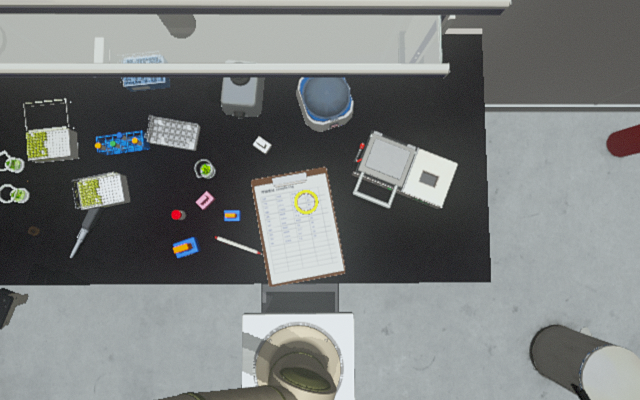

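```bash
cat > h.py <<'E'
import cv2,numpy as np
from workcell import env
np.set_printoptions(precision=4,suppress=True)
def ray(n,uv):
    m=env.camera_model(n);R=m["R"];c=-R.T@m["t"]
    d=R.T@(np.linalg.inv(m["mtx"])@np.array([uv[0],uv[1],1.]));return c,d
def onz(n,uv,z):
    c,d=ray(n,uv);return c+d*(z-c[2])/d[2]
def two(a,b):
    c1,d1=ray("side",a);c2,d2=ray("top",b);d1/=np.linalg.norm(d1);d2/=np.linalg.norm(d2)
    s=np.linalg.lstsq(np.c_[d1,-d2],c2-c1,rcond=None)[0];p=c1+d1*s[0];q=c2+d2*s[1];return (p+q)/2,np.linalg.norm(p-q)
def proj(n,X):
    m=env.camera_model(n);x=m["mtx"]@(m["R"]@np.asarray(X)+m["t"]);return x[:2]/x[2]
def crop(im,x0,y0,x1,y1,k,name):
    cv2.imwrite(name,cv2.resize(im[y0:y1,x0:x1,::-1],None,fx=k,fy=k,interpolation=cv2.INTER_CUBIC))
E
python3 - <<'E'
from h import *
s=cv2.imread("pics/side0.png")[:,:,::-1];t=cv2.imread("pics/top0.png")[:,:,::-1]
crop(t,345,120,465,215,6,"pics/c1.png")
crop(s,255,120,345,190,8,"pics/c2.png")
a=cv2.resize(t[185:265,160:250],None,fx=4,fy=4,interpolation=cv2.INTER_CUBIC)
b=cv2.resize(s[240:340,330:440],None,fx=4,fy=4,interpolation=cv2.INTER_CUBIC)
h=max(a.shape[0],b.shape[0]);o=np.zeros((h,a.shape[1]+b.shape[1],3),np.uint8);o[:a.shape[0],:a.shape[1]]=a;o[:b.shape[0],a.shape[1]:]=b
cv2.imwrite("pics/c3.png",o[:,:,::-1])
E
```

```text
(no output)
```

View pics/c1.png

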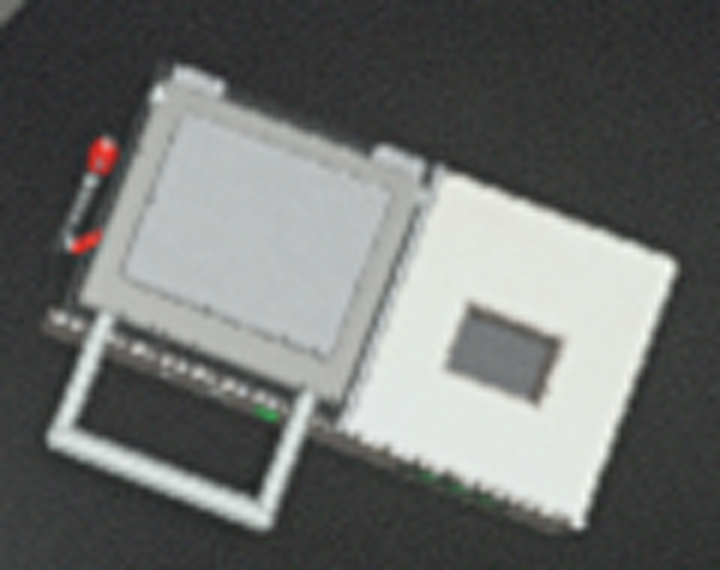

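View pics/c2.png

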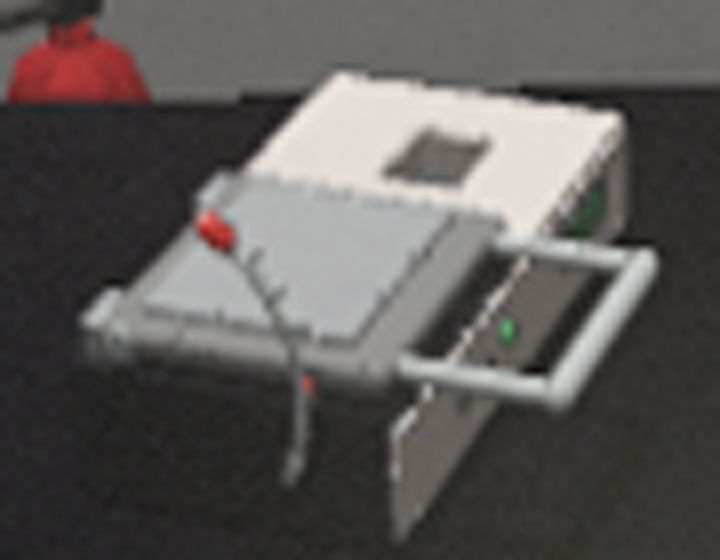

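View pics/c3.png

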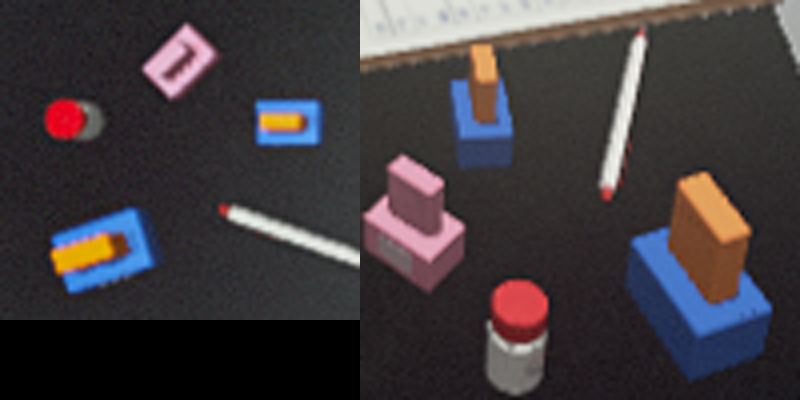

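Candidates: small blue cassette, top (232,215) / side (361,267); large blue, top (185,247) / side (415,308); pink, top (205,200); white, top (262,144). I choose the small blue one, and the crop confirms it. In the photometer crops, the deck hole is at top (429,179) and the bar at about top (371,200). Now I'll measure.

```bash
cat > meas.py <<'E'
from h import *
s=cv2.imread("pics/side0.png")[:,:,::-1];t=cv2.imread("pics/top0.png")[:,:,::-1]
def big(mask,roi):
    x0,y0,x1,y1=roi;k=np.zeros_like(mask);k[y0:y1,x0:x1]=mask[y0:y1,x0:x1]
    n,l,st,c=cv2.connectedComponentsWithStats(k);i=1+np.argmax(st[1:,4]);return (l==i).astype(np.uint8),c[i],st[i]
def rectz(m,n,z):
    c=cv2.findContours(m,cv2.RETR_EXTERNAL,cv2.CHAIN_APPROX_NONE)[0];c=max(c,key=len)[:,0]
    P=np.array([onz(n,p,z)[:2] for p in c],np.float32);return cv2.minAreaRect((P*1000).astype(np.float32))
for n,im,roi in(("top",t,(220,205,245,228)),("side",s,(348,245,375,285))):
    h=cv2.cvtColor(im,cv2.COLOR_RGB2HSV)
    o=((h[...,0]>5)&(h[...,0]<25)&(h[...,1]>130)&(h[...,2]>70)).astype(np.uint8)
    b=((h[...,0]>100)&(h[...,0]<125)&(h[...,1]>110)&(h[...,2]>50)).astype(np.uint8)
    mo,co,so=big(o,roi); mb,cb,sb=big(b|o,roi)
    print(n,"orange",co,so,"both",cb,sb)
    if n=="top":
        print("tab",rectz(mo,n,.06),"body",rectz(mb,n,.026), onz(n,co,.06),onz(n,cb,.026))
h=cv2.cvtColor(t,cv2.COLOR_RGB2HSV)
w=((h[...,2]>190)&(h[...,1]<40)).astype(np.uint8)
m,c,st=big(w,(400,140,465,212));print("deck",st,rectz(m,"top",.06))
g=cv2.cvtColor(t,cv2.COLOR_RGB2GRAY)
d=(g<170).astype(np.uint8);m,c,st=big(d,(415,166,443,192));print("recess",c,st,rectz(m,"top",.06),onz("top",c,.06))
E
python3 meas.py
```

```text
top orange [230. 215.] [225 214  11   3  33] both [232.2384 215.5174] [224 210  17  12 172]
tab ((429.5001220703125, 185.28004455566406), (27.602550506591797, 5.52064323425293), 89.79489135742188) body ((429.55279541015625, 185.49713134765625), (45.72454071044922, 31.24857521057129), 89.80272674560547) [0.4295 0.1853 0.06  ] [0.4295 0.1848 0.026 ]
side orange [360.34 259.5 ] [358 251   7  19 100] both [359.8298 264.6511] [353 251  15  24 235]
deck [ 402  149   55   59 1711] ((532.9634399414062, -370.4531555175781), (117.92240142822266, 131.9167938232422), 67.87702941894531)
recess [428.4976 178.4293] [419 170  20  18 205] ((529.8480224609375, -367.2848205566406), (47.60638427734375, 33.66400909423828), 66.95244598388672) [ 0.5298 -0.3675  0.06  ]
```

```bash
cat > meas2.py <<'E'
from meas import *
print('---')
# deck edges lines
m,c,st=big(w,(400,140,465,212))
hull=cv2.findContours(m,cv2.RETR_EXTERNAL,cv2.CHAIN_APPROX_NONE)[0];hull=max(hull,key=len)[:,0]
P=np.array([onz("top",p,.06)[:2] for p in hull])*1000
r=cv2.minAreaRect(P.astype(np.float32));B=cv2.boxPoints(r);print(B)
for i in range(4):
    a,b=B[i],B[(i+1)%4];L=np.linalg.norm(b-a);u=(b-a)/L;nn=np.array([-u[1],u[0]])
    q=P-a;al=q@u;di=q@nn;k=(abs(di)<6)&(al>.12*L)&(al<.88*L)
    f=cv2.fitLine(P[k].astype(np.float32),cv2.DIST_HUBER,0,.01,.01).ravel();print("edge",f[2:],np.degrees(np.arctan2(f[1],f[0]))%180,k.sum())
# bar in top view
g=cv2.cvtColor(t,cv2.COLOR_RGB2GRAY)
pts=[]
for x in range(358,387):
    y0=194+(x-355)*.40; col=g[int(y0)-5:int(y0)+8,x].astype(float); wt=np.clip(col-90,0,None); 
    pts.append((x,int(y0)-5+(wt*np.arange(len(col))).sum()/wt.sum()))
Q=np.array([onz("top",p,.07)[:2] for p in pts])*1000
f=cv2.fitLine(Q.astype(np.float32),cv2.DIST_HUBER,0,.01,.01).ravel();print("bar",f,np.degrees(np.arctan2(f[1],f[0])))
print("bar ends",onz("top",(354.7,192.8),.07),onz("top",(389.2,206.7),.07))
print("beam",two((237,47),(447,69)))
# red things
h=cv2.cvtColor(t,cv2.COLOR_RGB2HSV)
ee=env.observe();from scipy.spatial.transform import Rotation as R
print(R.from_rotvec(ee["ee_rot"]).as_matrix())
E
python3 meas2.py
```

```text
top orange [230. 215.] [225 214  11   3  33] both [232.2384 215.5174] [224 210  17  12 172]
tab ((429.5001220703125, 185.28004455566406), (27.602550506591797, 5.52064323425293), 89.79489135742188) body ((429.55279541015625, 185.49713134765625), (45.72454071044922, 31.24857521057129), 89.80272674560547) [0.4295 0.1853 0.06  ] [0.4295 0.1848 0.026 ]
side orange [360.34 259.5 ] [358 251   7  19 100] both [359.8298 264.6511] [353 251  15  24 235]
deck [ 402  149   55   59 1711] ((532.9634399414062, -370.4531555175781), (117.92240142822266, 131.9167938232422), 67.87702941894531)
recess [428.4976 178.4293] [419 170  20  18 205] ((529.8480224609375, -367.2848205566406), (47.60638427734375, 33.66400909423828), 66.95244598388672) [ 0.5298 -0.3675  0.06  ]
---
[[ 449.6564 -400.2338]
 [ 571.8612 -449.9131]
 [ 616.2703 -340.6724]
 [ 494.0654 -290.9931]]
edge [ 503.9493 -420.674 ] 158.09195 33
edge [ 591.8339 -396.8224] 67.91027 30
edge [ 555.0129 -318.1674] 157.6579 33
edge [ 474.0367 -346.0616] 68.09246 30
bar [   0.3746    0.9272  475.2992 -196.3023] 67.99846
bar ends [ 0.4891 -0.1589  0.07  ] [ 0.4504 -0.2536  0.07  ]
beam (array([ 0.7208, -0.3203,  0.3657]), np.float64(0.002922278917742712))
[[ 0.3455  0.9384 -0.0003]
 [ 0.9384 -0.3455 -0.0014]
 [-0.0014  0.0002 -1.    ]]
```

Run:
```python
from h import *
g=cv2.imread("pics/side0.png",0)
sub=(g[133:146,300:320]);print(sub)
print(two((310,139.6),(428.5,178.4)),proj("side",[.5298,-.3675,.06]))
print("cass side top tab", proj("side",[.4295,.185,.06]),proj("side",[.4295,.185,.03]))
```

```text
[[223 224 222 222 222 222 222 222 223 223 223 224 224 224 224 226 227 228
  227 214]
 [223 223 222 222 223 222 224 224 224 224 223 223 222 222 222 223 224 223
  225 225]
 [221 222 222 223 223 222 218 214 199 203 220 220 219 222 223 223 223 223
  222 223]
 [221 221 221 222 223 220 205 172 139 156 188 199 207 213 220 204 222 222
  222 221]
 [221 222 222 222 222 208 168 113 102 121 125 143 162 163 177 151 192 224
  222 223]
 [221 221 222 223 211 178 110  95 104 104 100 102 102  99  92 122 184 225
  222 222]
 [220 221 222 202 173 129  92  97 107 107 103 107 104  99 105 163 217 223
  222 222]
 [222 222 214 162 119  95  95 100 105 106 103 105 104 108 159 213 224 223
  222 221]
 [222 217 185 111  87  90  91  91 108 106 105 107 103 140 211 225 222 221
  222 222]
 [222 218 201 166 168 141 112 116 100 102  99 100 122 198 226 222 221 222
  222 221]
 [215 217 225 216 217 208 200 202 198 194 173 172 176 223 223 221 221 222
  222 222]
 [189 189 195 201 194 204 219 218 213 227 218 217 215 225 223 223 222 222
  221 223]
 [174 172 165 173 162 176 189 187 177 204 204 203 209 216 210 227 225 224
  223 222]]
(array([ 0.529 , -0.3684,  0.0565]), np.float64(0.0027711181616682035)) [309.3088 138.7091]
cass side top tab [361.097  253.5918] [360.4125 263.6399]
```

{"name": "carry_out", "arguments": {"deltas": [[[0.06,0,0,0,7],[0.06,0,0,0,7],[0.06,0,0,0,7],[0.06,0,0,0,7],[0.06,0,0,0,7],[0.06,0,0,0,7],[0.06,0,0,0,7],[0.06,0,0,0,7],[0.06,0,0,0,7],[0.06,0,0,0,7]]]}}

```text
t: 0.93
ee_pos: [0.2504, 0.6801, 0.2402]
ee_rot: [3.141, -0.015, -0.0]
force: [-0.5, -0.3, -0.4]
grip_width: 0.645
```

{"name": "carry_out", "arguments": {"deltas": [[[0.06,0.0128,0.0354,0,0],[0.06,0.0128,0.0354,0,0],[0.06,0.0128,0.0354,0,0],[0.06,0.0128,0.0354,0,0],[0.06,0.0128,0.0354,0,0],[0.06,0.0128,0.0354,0,0],[0.06,0.0128,0.0354,0,0],[0.06,0.0128,0.0354,0,0],[0.06,0.0128,0.0354,0,0],[0.06,0.0128,0.0354,0,0]]]}}

```text
t: 1.77
ee_pos: [0.3773, 0.3241, 0.2406]
ee_rot: [3.141, -0.005, -0.0]
force: [0.2, -0.9, -0.3]
grip_width: 0.646
```

{"name": "carry_out", "arguments": {"deltas": [[[0.05,0.012,0.035,0,0],[0.05,0.012,0.035,0,0],[0.05,0.012,0.035,0,0],[0.05,0.012,0.03,0,0],[0.05,0,0,0,0],[0.05,0,0,0,0]]]}}

```text
t: 2.27
ee_pos: [0.4251, 0.1891, 0.2407]
ee_rot: [3.142, -0.012, 0.0]
force: [0.1, 0.2, 0.2]
grip_width: 0.541
```

Run:
```python
from h import *
for n in("side","top"):
    im=env.get_image(n); cv2.imwrite(f"pics/{n}1.png",im[:,:,::-1])
o=env.observe();print(o["t"],o["ee_pos"],o["ee_rot"],o["joints"],o["grip_width"])
p=o["ee_pos"]
print(proj("side",p+[0,0,-.022]),proj("top",p))
a=cv2.imread("pics/side1.png");b=cv2.imread("pics/top1.png")
cv2.imwrite("pics/m1.png",np.vstack([cv2.resize(a[100:340,250:480],None,fx=2,fy=2)]))
```

```text
2.3667 [0.4245 0.1914 0.2406] [-3.1414  0.0051  0.0004] [-0.8432  0.3053  0.3852  2.1922 -0.1826  0.6735 -0.3341] 0.5390570730542641
[368.3233 194.5506] [213.9751 213.833 ]
```

View pics/m1.png

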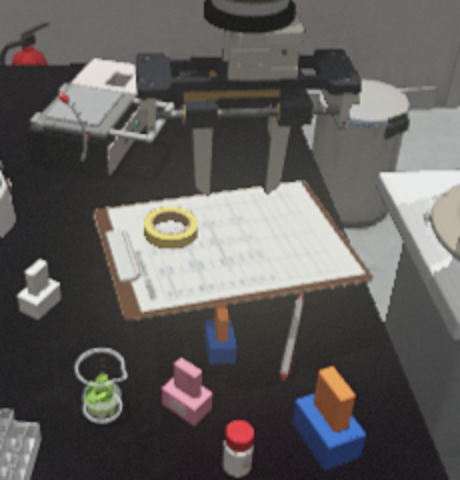

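View pics/top1.png

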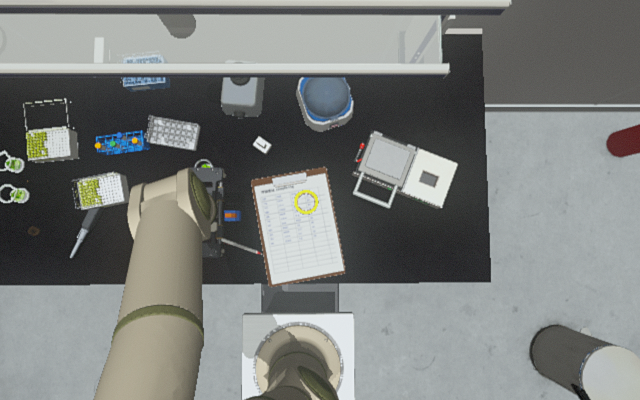

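The gripper is over the cassette, tips at side (367,195), as projected; the body's long side lies along the jaw direction. The cassette is unmoved at side (361,267).

{"name": "carry_out", "arguments": {"deltas": [[[0.05,0.005,0.0065,0,0],[0.05,0,0,0.02,0],[0.05,0,0,0.03,0],[0.05,0,0,0.03,0],[0.05,0,0,0.03,0],[0.05,0,0,0.03,0],[0.05,0,0,0,0],[0.05,0,0,0,0]]]}}

```text
t: 3.03
ee_pos: [0.429, 0.1842, 0.0997]
ee_rot: [3.14, -0.004, -0.005]
force: [0.5, -0.4, 1.2]
grip_width: 0.536
```

Run:
```python
from h import *
s=env.get_image("side");t=env.get_image("top")
crop(s,300,190,440,310,5,"pics/s2.png");crop(t,180,170,280,260,4,"pics/t2.png")
o=env.observe();print(o["t"],o["ee_pos"],o["ee_rot"])
```

```text
3.1333 [0.4301 0.1846 0.1017] [-3.1412  0.0049 -0.0012]
```

View pics/s2.png

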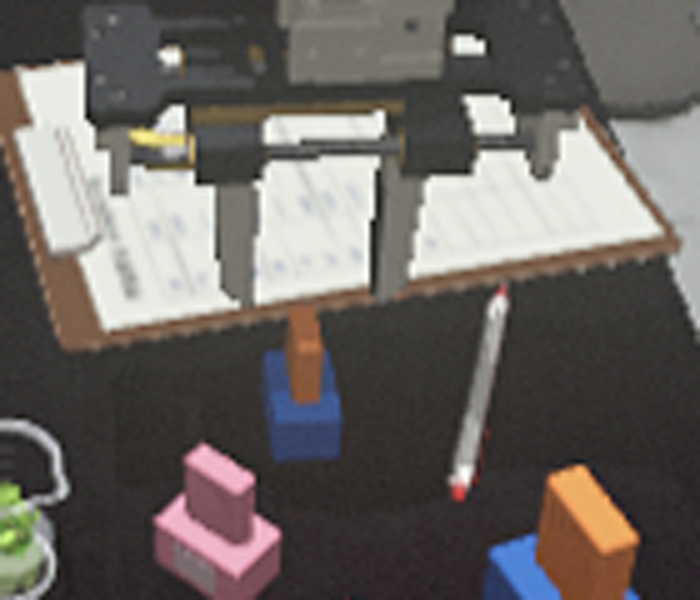

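View pics/t2.png

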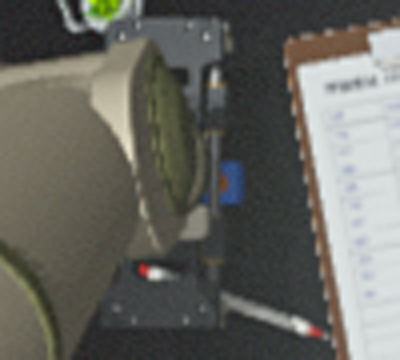

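Fingers straddle the tab (side (361,255)), with free space on both sides. I'll descend and grip.

{"name": "carry_out", "arguments": {"deltas": [[[0.05,0,0,0.02,0],[0.05,0,0,0.02,0],[0.05,0,0,0.008,0],[0.05,0,0,0,0],[0.03,0,0,0,0],[0.015,0,0,0,0],[0.0,0,0,0,0],[0.0,0,0,0,0],[0.0,0,0,0,0],[0.0,0,0,0,0]]], "force": 25}}

```text
t: 3.97
ee_pos: [0.4298, 0.1843, 0.053]
ee_rot: [-3.141, 0.006, -0.001]
force: [-0.2, -0.1, 0.7]
grip_width: 0.16
```

Run:
```python
from h import *
o=env.observe();print(o["t"],o["ee_pos"],o["ee_rot"],o["grip_width"]*.093,o["force"])
```

```text
3.9667 [0.4298 0.1843 0.053 ] [-3.1414  0.0057 -0.0007] 0.014848895379784491 [-0.1992 -0.1321  0.7282]
```

{"name": "carry_out", "arguments": {"deltas": [[[0.0,0,0,0,0],[0.0,0,0,0,0],[0.0,0,0,-0.015,0],[0.0,0,0,-0.025,0],[0.0,0,0,-0.03,0],[0.0,0,0,-0.03,0],[0.0,0,0,-0.03,0],[0.0,0,0,-0.03,0],[0.0,0,0,0,0],[0.0,0,0,0,0]]]}}

```text
t: 4.8
ee_pos: [0.4301, 0.1847, 0.2138]
ee_rot: [-3.14, 0.005, -0.004]
force: [-0.6, 0.1, -0.4]
grip_width: 0.125
```

Run:
```python
from h import *
o=env.observe();print(o["t"],o["ee_pos"],o["ee_rot"],o["grip_width"]*.093,o["force"],o["joints"])
s=env.get_image("side")
crop(s,280,130,440,290,4,"pics/s3.png")
```

```text
4.8 [0.4301 0.1847 0.2138] [-3.1395  0.0049 -0.0039] 0.011598545370039341 [-0.5922  0.1047 -0.4427] [-0.8209  0.352   0.3903  2.2195 -0.2343  0.6043 -0.262 ]
```

View pics/s3.png

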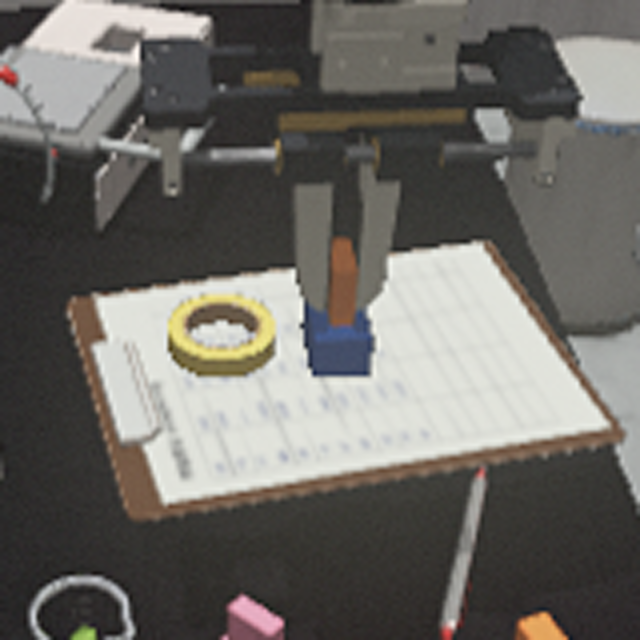

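The cassette is held square in the jaws at side (365,213). I'll carry it over the recess.

{"name": "carry_out", "arguments": {"deltas": [[[0.0,0.006,0.03,0,0],[0.0,0.006,0.0345,0,0],[0.0,0.006,0.0345,0,0],[0.0,0.006,0.0345,0,0],[0.0,0.006,0.0345,0,0],[0.0,0.006,0.0345,0,0],[0.0,0.006,0.0345,0,0],[0.0,0.006,0.0345,0,0],[0.0,0.006,0.0345,0,0],[0.0,0.006,0.0345,0,0]]]}}

```text
t: 5.68
ee_pos: [0.4875, -0.1581, 0.2108]
ee_rot: [-3.141, 0.006, 0.005]
force: [1.0, 0.1, -1.1]
grip_width: 0.125
```

{"name": "carry_out", "arguments": {"deltas": [[[0.0,0.006,0.0345,0,0],[0.0,0.006,0.0345,0,0],[0.0,0.006,0.0345,0,0],[0.0,0.006,0.0345,0,0],[0.0,0.006,0.0345,0,0],[0.0,0.006,0.03,0,0],[0.0,0,0,0,6],[0.0,0,0,0,6],[0.0,0,0,0,6],[0.0,0,0,0,3.8]]]}}

```text
t: 6.52
ee_pos: [0.5227, -0.3591, 0.2099]
ee_rot: [-3.081, 0.61, 0.006]
force: [0.4, 0.1, -1.0]
grip_width: 0.129
```

{"name": "carry_out", "arguments": {"deltas": [[[0.0,0,0,0,0],[0.0,0,0,0,0],[0.0,0,0,0,0]]]}}

```text
t: 6.77
ee_pos: [0.5233, -0.3589, 0.2114]
ee_rot: [-3.084, 0.596, 0.003]
force: [-1.1, -0.7, -1.2]
grip_width: 0.126
```

```bash
cat > st.py <<'E'
from h import *
import sys
from scipy.spatial.transform import Rotation as R
def st(tgt=None):
    o=env.observe();M=R.from_rotvec(o["ee_rot"]).as_matrix()
    print("t",o["t"],"ee",o["ee_pos"],"jaw",np.degrees(np.arctan2(M[1,0],M[0,0])),"z",M[:,2],"grip",o["grip_width"]*93,"F",o["force"])
    if tgt is not None: print("tool delta to tgt",M.T@(np.array(tgt)-o["ee_pos"]))
    return o
E
python3 - <<'E'
from st import *
st([.5298,-.3675,.12])
s=env.get_image("side");t=env.get_image("top")
cv2.imwrite("pics/t4.png",t[:,:,::-1])
crop(s,240,80,400,200,5,"pics/s4.png");crop(t,345,110,475,220,5,"pics/t4c.png")
E
```

```text
t 6.7667 ee [ 0.5233 -0.3589  0.2114] jaw -21.874787946676122 z [-0.0016  0.0008 -1.    ] grip 11.705841914203061 F [-1.0642 -0.7302 -1.1578]
tool delta to tgt [0.0094 0.0056 0.0914]
```

View pics/s4.png

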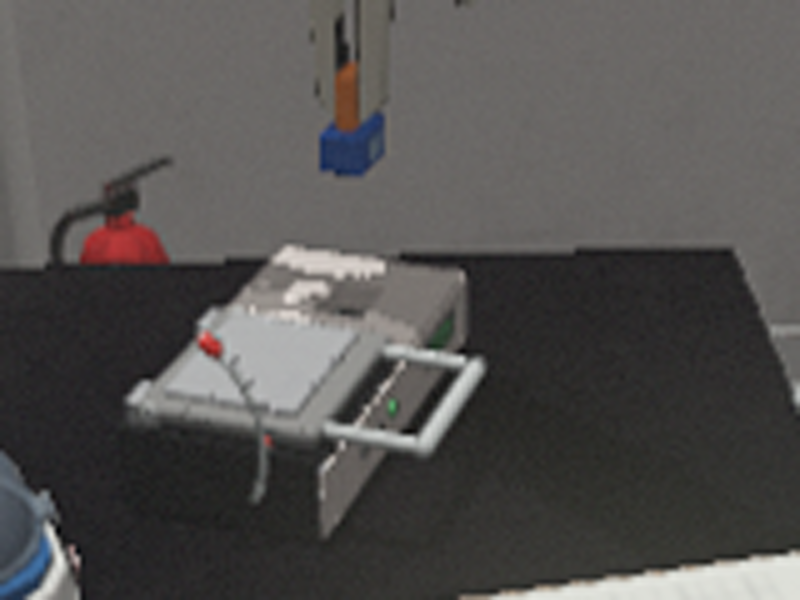

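View pics/t4.png

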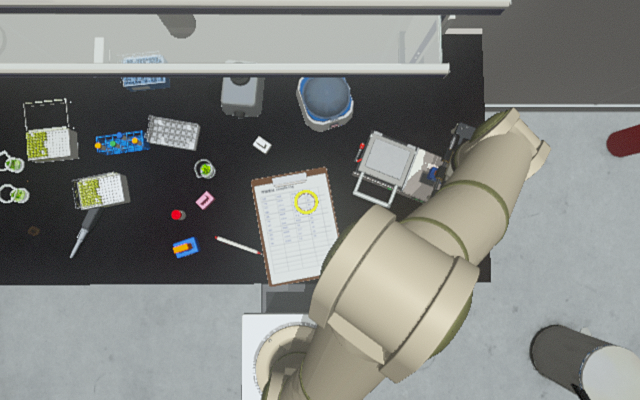

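The cassette is aloft at side (310,108). I'll shift it and bring it just above the deck.

{"name": "carry_out", "arguments": {"deltas": [[[0.0,0.0094,0.0056,0,0],[0.0,0,0,0.025,0],[0.0,0,0,0.03,0],[0.0,0,0,0.025,0],[0.0,0,0,0.005,0],[0.0,0,0,0,0],[0.0,0,0,0,0],[0.0,0,0,0,0]]]}}

```text
t: 7.53
ee_pos: [0.531, -0.3688, 0.1292]
ee_rot: [3.083, -0.6, 0.003]
force: [-0.6, -0.1, -0.9]
grip_width: 0.122
```

Run:
```python
from st import *
st([.5298,-.3675,.12])
s=env.get_image("side");t=env.get_image("top")
cv2.imwrite("pics/s5f.png",s[:,:,::-1]);cv2.imwrite("pics/t5f.png",t[:,:,::-1])
crop(s,270,105,350,165,9,"pics/s5.png");crop(t,395,140,465,210,8,"pics/t5.png")
```

```text
t 7.5333 ee [ 0.531  -0.3688  0.1292] jaw -22.01971682091318 z [ 0.002  -0.0014 -1.    ] grip 11.371088045992918 F [-0.5513 -0.1082 -0.9434]
tool delta to tgt [-0.0017 -0.0008  0.0092]
```

View pics/s5.png

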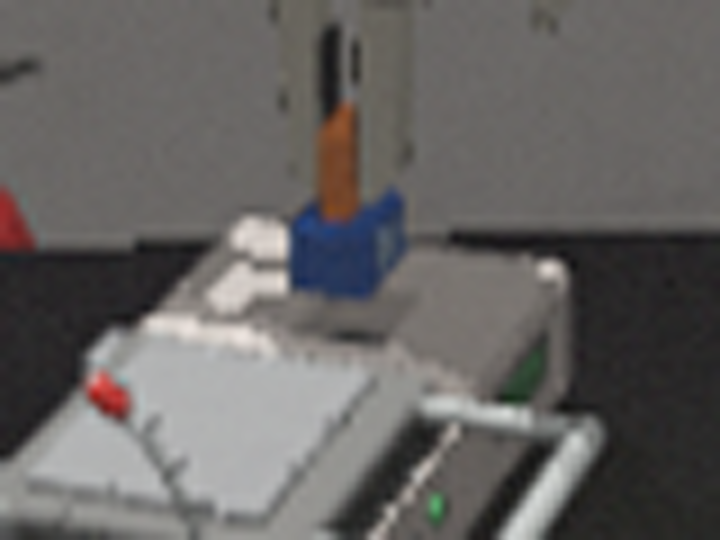

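View pics/t5.png

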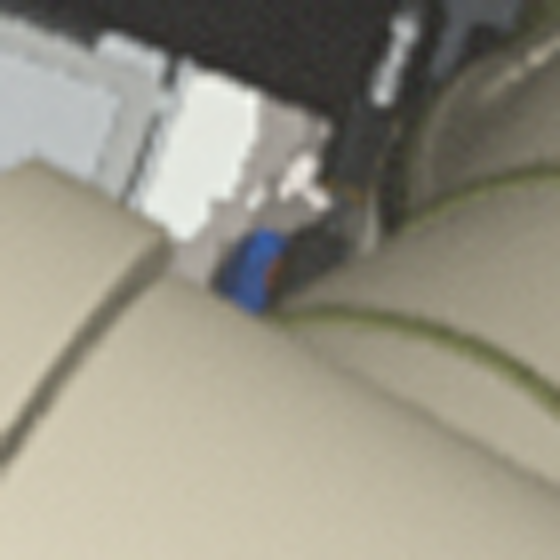

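Run:
```python
from st import *
o=env.observe();a=np.radians(-22);ux=np.array([np.cos(a),np.sin(a),0]);uy=np.array([-ux[1],ux[0],0])
c=o["ee_pos"].copy();c[2]-=.053
for sx,sy in((1,1),(-1,1),(-1,-1)):
  for z in(0,.026):
    X=c+sx*.015*ux+sy*.022*uy;X[2]+=z;p=proj("side",X);print(sx,sy,z,p,(p-[270,105])*9)
s=cv2.imread("pics/s5f.png");h=cv2.cvtColor(s,cv2.COLOR_BGR2HSV)
m=((h[...,0]>100)&(h[...,0]<125)&(h[...,1]>110)&(h[...,2]>50));m[:, :295]=0;m[:,325:]=0;m[:120]=0;m[145:]=0
q=np.argwhere(m);print(q.min(0),q.max(0),q.mean(0))
# synthetic silhouettes extents
C=[proj("side",c+sx*.015*ux+sy*.022*uy+[0,0,z]) for sx in(-1,1) for sy in(-1,1) for z in(0,.026)]
C=np.array(C);print(C.min(0),C.max(0))
```

```text
1 1 0 [302.0436 136.2874] [288.3926 281.5865]
1 1 0.026 [301.7385 128.8948] [285.6462 215.0528]
-1 1 0 [310.7209 137.6099] [366.4878 293.4887]
-1 1 0.026 [310.5191 130.1845] [364.6716 226.6605]
-1 -1 0 [315.432  131.9108] [408.8884 242.1971]
-1 -1 0.026 [315.2913 124.6145] [407.6215 176.5301]
[127 302] [137 313] [132.5 307.4]
[301.7385 123.3942] [315.432  137.6099]
```

{"name": "carry_out", "arguments": {"deltas": [[[0.0,-0.0015,-0.0003,0,0],[0.0,0,0,0.006,0],[0.0,0,0,0.006,0],[0.0,0,0,0.003,0],[0.0,0,0,0.003,0],[0.0,0,0,0.003,0],[0.0,0,0,0,0]]]}}

```text
t: 8.22
ee_pos: [0.5278, -0.3698, 0.1077]
ee_rot: [3.08, -0.602, 0.001]
force: [-6.0, -4.0, 12.1]
grip_width: 0.129
```

Run:
```python
from st import *
st([.5298,-.3675,.093])
```

```text
t 8.2167 ee [ 0.5278 -0.3698  0.1077] jaw -22.12831321166583 z [ 0.0002 -0.003  -1.    ] grip 12.016777362445838 F [-6.029  -4.0245 12.1287]
tool delta to tgt [ 0.001  -0.0029  0.0147]
```

{"name": "carry_out", "arguments": {"deltas": [[[0.0,-0.0008,0.001,0,0],[0.0,-0.0004,0.001,0,0],[0.0,0,0,0,0]]]}}

```text
t: 8.47
ee_pos: [0.5275, -0.3699, 0.1077]
ee_rot: [3.082, -0.601, 0.004]
force: [-1.2, -1.8, 10.9]
grip_width: 0.126
```

Run:
```python
from st import *
o=st([.5278,-.3698,.093])
M=R.from_rotvec(o["ee_rot"]).as_matrix();print("Ftool",M.T@o["force"])
s=env.get_image("side")
crop(s,270,105,350,165,9,"pics/s6.png")
```

```text
t 8.4667 ee [ 0.5275 -0.3699  0.1077] jaw -22.065718216916935 z [ 0.002  -0.0019 -1.    ] grip 11.747961390403784 F [-1.2289 -1.7888 10.9024]
tool delta to tgt [ 0.0002 -0.0002  0.0147]
Ftool [ -0.4391   2.1302 -10.9015]
```

View pics/s6.png

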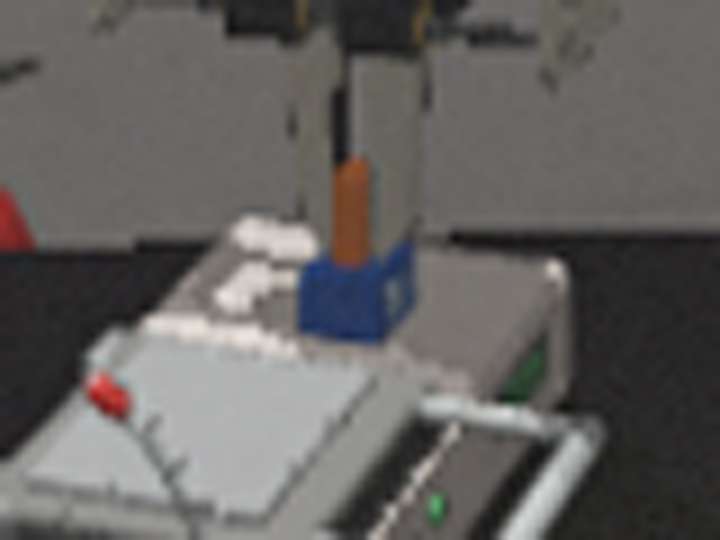

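The cassette has caught on the chamfer: blue is still almost fully visible at side (309,139), and the side force points to tool +y. I'll nudge it that way.

{"name": "carry_out", "arguments": {"deltas": [[[0.0,0,0.001,0,0],[0.0,0,0.001,0,0],[0.0,0,0,0,0],[0.0,0,0,0,0]]]}}

```text
t: 8.85
ee_pos: [0.5273, -0.3704, 0.1074]
ee_rot: [-3.084, 0.6, -0.003]
force: [-0.8, 1.8, 9.1]
grip_width: 0.131
```

Run:
```python
from st import *
o=st([.5278,-.3698,.093])
M=R.from_rotvec(o["ee_rot"]).as_matrix();print("Ftool",M.T@o["force"],"Ttool",M.T@o["torque"])
```

```text
t 8.85 ee [ 0.5273 -0.3704  0.1074] jaw -22.011187078716002 z [ 0.0019 -0.0002 -1.    ] grip 12.17313297664635 F [-0.8232  1.8307  9.1319]
tool delta to tgt [ 0.0002 -0.0008  0.0144]
Ftool [-1.4322 -1.3937 -9.1339] Ttool [ 0.5815 -0.0605 -0.0019]
```

{"name": "carry_out", "arguments": {"deltas": [[[0.0,-0.0005,0.001,0,0],[0.0,-0.0005,0.001,0,0],[0.0,0,0,0,0],[0.0,0,0,0,0]]]}}

```text
t: 9.18
ee_pos: [0.5262, -0.372, 0.1068]
ee_rot: [3.083, -0.599, 0.004]
force: [5.4, 0.6, 0.4]
grip_width: 0.129
```

Run:
```python
from st import *
o=st([.5278,-.3698,.093])
M=R.from_rotvec(o["ee_rot"]).as_matrix();print("Ftool",M.T@o["force"],"Ttool",M.T@o["torque"])
s=env.get_image("side")
cv2.imwrite("pics/s7f.png",s[:,:,::-1])
crop(s,270,105,350,165,9,"pics/s7.png")
```

```text
t 9.1833 ee [ 0.5262 -0.372   0.1068] jaw -21.983885033703533 z [ 0.0023 -0.001  -1.    ] grip 12.024661018303384 F [5.3965 0.6261 0.3675]
tool delta to tgt [ 0.0007 -0.0026  0.0138]
Ftool [ 4.7707 -2.6007 -0.3556] Ttool [0.4655 1.1399 0.0264]
```

View pics/s7.png

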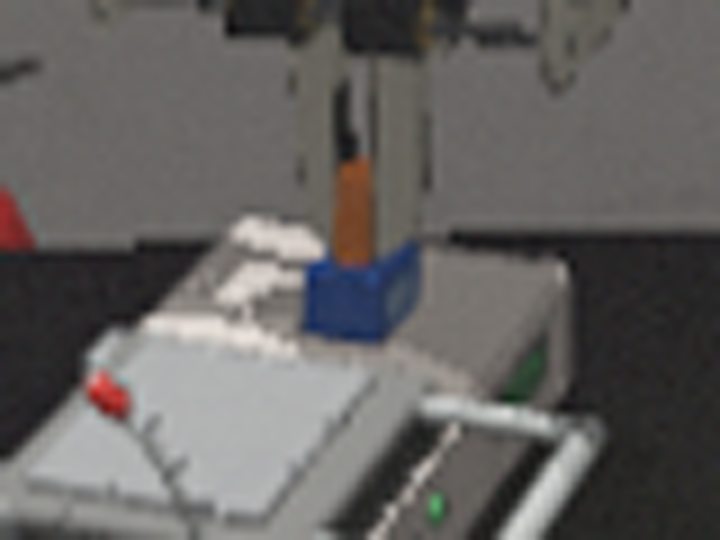

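The vertical load vanished, so the cassette has dropped into the mouth and its walls now push back (+x, -y). I'll relieve that and descend.

{"name": "carry_out", "arguments": {"deltas": [[[0.0,0.0007,-0.0005,0,0],[0.0,0,0,0.003,0],[0.0,0,0,0.003,0],[0.0,0,0,0,0]]]}}

```text
t: 9.57
ee_pos: [0.5261, -0.3722, 0.1001]
ee_rot: [3.083, -0.6, 0.002]
force: [6.5, -3.7, -3.7]
grip_width: 0.125
```

```bash
cat > f.py <<'E'
from st import *
o=st()
M=R.from_rotvec(o["ee_rot"]).as_matrix();print("Ftool",M.T@o["force"],"Ttool",M.T@o["torque"])
E
python3 f.py
```

```text
t 9.5667 ee [ 0.5261 -0.3722  0.1001] jaw -22.01234294000308 z [ 0.0009 -0.0013 -1.    ] grip 11.611535991975103 F [ 6.5236 -3.6816 -3.6929]
Ftool [7.423  0.9649 3.7036] Ttool [-0.2266  1.6336 -0.0056]
```

{"name": "carry_out", "arguments": {"deltas": [[[0.0,0.001,0,0,0],[0.0,0.0005,0,0,0],[0.0,0,0,0.002,0],[0.0,0,0,0.002,0],[0.0,0,0,0,0]]]}}

```text
t: 9.98
ee_pos: [0.5265, -0.3719, 0.096]
ee_rot: [-3.083, 0.6, 0.002]
force: [1.9, -1.6, -1.8]
grip_width: 0.129
```

```bash
python3 f.py
```

```text
t 9.9833 ee [ 0.5265 -0.3719  0.096 ] jaw -22.01359718412983 z [-0.0009  0.0005 -1.    ] grip 11.956586144348988 F [ 1.9234 -1.6473 -1.7734]
Ftool [2.4025 0.8065 1.7707] Ttool [-0.0876  0.4823  0.0182]
```

{"name": "carry_out", "arguments": {"deltas": [[[0.0,0.0004,0,0,0],[0.0,0,0,0.002,0],[0.0,0,0,0.002,0],[0.0,0,0,0.002,0],[0.0,0,0,0.002,0],[0.0,0,0,0,0]]], "force": 45}}

```text
t: 10.48
ee_pos: [0.5269, -0.372, 0.0883]
ee_rot: [-3.083, 0.6, 0.001]
force: [-1.2, -0.1, 0.7]
grip_width: 0.127
```

```bash
python3 f.py
```

```text
t 10.4833 ee [ 0.5269 -0.372   0.0883] jaw -22.01866295342485 z [-0.0007  0.0006 -1.    ] grip 11.773879810967912 F [-1.181  -0.0828  0.6671]
Ftool [-1.0644  0.5193 -0.6663] Ttool [-0.0361 -0.375  -0.0228]
```

{"name": "carry_out", "arguments": {"deltas": [[[0.0,0,0,0.002,0],[0.0,0,0,0.002,0],[0.0,0,0,0,0]]]}}

```text
t: 10.73
ee_pos: [0.5271, -0.3722, 0.0864]
ee_rot: [-3.083, 0.6, -0.001]
force: [-4.7, 5.7, 22.7]
grip_width: 0.129
```

```bash
python3 f.py
python3 - <<'E'
from h import *
s=env.get_image("side")
crop(s,270,105,350,165,9,"pics/s8.png")
E
```

```text
t 10.7333 ee [ 0.5271 -0.3722  0.0864] jaw -22.029786267422843 z [ 0.0007  0.0009 -1.    ] grip 11.983993551008803 F [-4.7395  5.6909 22.686 ]
Ftool [ -6.5201  -3.5228 -22.6844] Ttool [ 0.3871 -1.8679  0.0722]
```

View pics/s8.png

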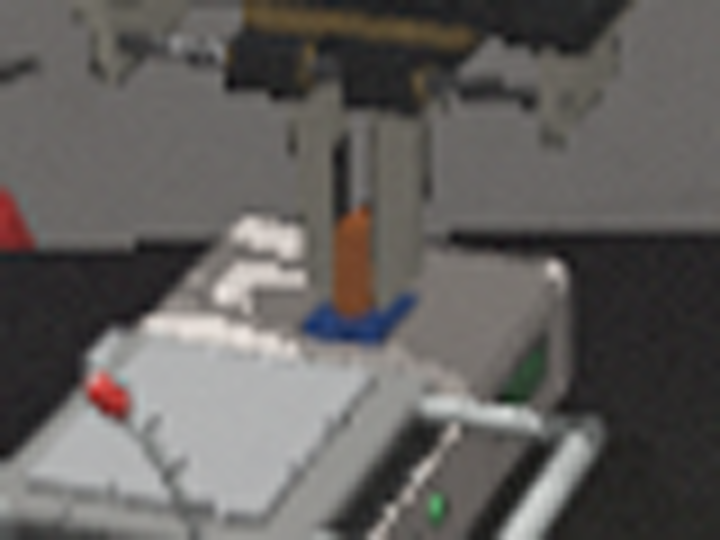

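With 22 N down at TCP z 0.086 (flush predicts 0.087), the blue top looks level with the deck at side (309,141). I'll relax, release, lift and check.

{"name": "carry_out", "arguments": {"deltas": [[[0.0,0.0,0,0,0],[0.03,0,0,-0.001,0],[0.04,0,0,0,0],[0.04,0,0,0,0],[0.04,0,0,-0.01,0],[0.04,0,0,-0.02,0],[0.04,0,0,-0.025,0],[0.04,0,0,-0.03,0],[0.04,0,0,-0.03,0],[0.04,0,0,0,0]]]}}

```text
t: 11.62
ee_pos: [0.529, -0.3744, 0.2065]
ee_rot: [3.081, -0.6, 0.011]
force: [0.2, -1.2, 0.6]
grip_width: 0.432
```

```bash
python3 f.py
python3 - <<'E'
from h import *
s=env.get_image("side")
cv2.imwrite("pics/s9f.png",s[:,:,::-1])
crop(s,270,105,350,165,9,"pics/s9.png")
E
```

```text
t 11.6167 ee [ 0.529  -0.3744  0.2065] jaw -22.04805391779878 z [ 0.0065 -0.0043 -1.    ] grip 40.21198938147134 F [ 0.2302 -1.2121  0.6029]
Ftool [ 0.673   1.038  -0.5962] Ttool [-0.1536 -0.0524 -0.0064]
```

View pics/s9.png

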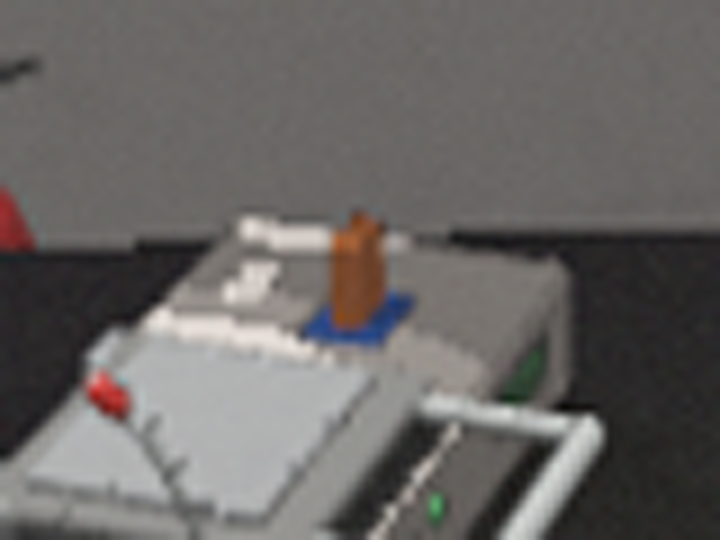

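Run:
```python
from h import *
a=np.radians(-22);ux=np.array([np.cos(a),np.sin(a),0]);uy=np.array([-ux[1],ux[0],0])
# from side image: body front +y corner
for c in([.527,-.372,0],[.5298,-.3675,0]):
  c=np.array(c)
  for nm,sx,sy,zz in(("body+x+y",.015,.022,.06),("body-x+y",-.015,.022,.06),("body-x-y",-.015,-.022,.06),("tab-x+y bot",-.006,.014,.06),("tab-x+y top",-.006,.014,.094)):
    o=[]
    for dz in(0,.006):
        p=proj("side",c+sx*ux+sy*uy+[0,0,zz+dz]);o.append((p-[269.5,104.5])*9)
    print(nm,*o)
s=cv2.imread("pics/s9f.png");h=cv2.cvtColor(s,cv2.COLOR_BGR2HSV)
m=((h[...,0]>100)&(h[...,0]<125)&(h[...,1]>110)&(h[...,2]>50));m[:, :295]=0;m[:,325:]=0;m[:120]=0;m[150:]=0
for y in range(132,146): print(y,np.where(m[y])[0])
```

```text
body+x+y [305.5336 322.1766] [304.9463 307.2108]
body-x+y [382.946  334.1953] [382.5677 319.1656]
body-x-y [424.6327 282.4553] [424.3759 267.6773]
tab-x+y bot [367.458  320.9984] [367.04   306.0341]
tab-x+y top [365.0585 235.1058] [364.6273 219.668 ]
body+x+y [297.8888 328.0563] [297.2788 313.0623]
body-x+y [375.4813 340.1487] [375.0813 325.0907]
body-x-y [417.4824 288.1046] [417.2056 273.2989]
tab-x+y bot [359.9981 326.8728] [359.5584 311.8803]
tab-x+y top [357.4742 240.8154] [357.0205 225.3472]
132 []
133 []
134 []
135 []
136 []
137 []
138 [313 314]
139 [312 313 314]
140 [305 306 312 313]
141 [304 305 306 311 312]
142 [306 307 308 309 310 311 312]
143 []
144 []
145 []
```

Run:
```python
from h import *
a=cv2.imread("pics/side0.png")[:,:,::-1];b=cv2.imread("pics/s9f.png")[:,:,::-1]
A=cv2.resize(a[125:150,290:330],None,fx=18,fy=18,interpolation=cv2.INTER_CUBIC)[:, :720];B=cv2.resize(b[125:150,290:330],None,fx=18,fy=18,interpolation=cv2.INTER_CUBIC)
o=cv2.resize(np.vstack([A,B]),(480,600));cv2.imwrite("pics/cmp.png",o[:,:,::-1])
```

```text
(no output)
```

View pics/cmp.png

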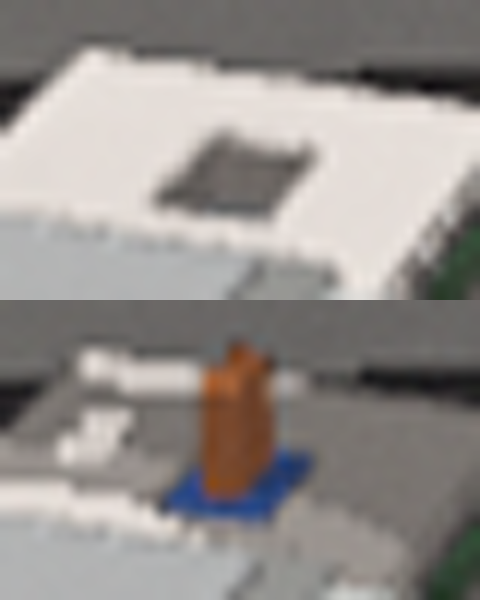

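The cassette is flush: the front corner of the blue face at crop (375,343) matches the flush prediction (375,340); 6 mm proud would give 325. Next, the lid bar.

{"name": "carry_out", "arguments": {"deltas": [[[0.04,-0.0236,-0.0262,0,0],[0.04,-0.0236,-0.0262,0,0],[0.04,-0.0236,-0.0262,0,0],[0.04,-0.0236,-0.0262,0,0],[0.04,-0.0236,-0.0262,0,0],[0.04,0,0,0.03,0],[0.04,0,0,0.03,0],[0.04,0,0,0.02,0],[0.04,0,0,0,0],[0.04,0,0,0,0]]]}}

```text
t: 12.5
ee_pos: [0.4661, -0.2066, 0.1198]
ee_rot: [-3.083, 0.601, 0.005]
force: [-0.2, -0.9, -0.2]
grip_width: 0.435
```

Run:
```python
from st import *
st([.4685,-.209,.073])
s=env.get_image("side");t=env.get_image("top")
crop(s,250,90,370,190,6,"pics/s10.png");crop(t,335,120,455,220,6,"pics/t10.png")
```

```text
t 12.5 ee [ 0.4661 -0.2066  0.1198] jaw -22.04370187108856 z [-0.0029  0.0007 -1.    ] grip 40.43265338240006 F [-0.2365 -0.9454 -0.2111]
tool delta to tgt [0.0032 0.0013 0.0468]
```

View pics/s10.png

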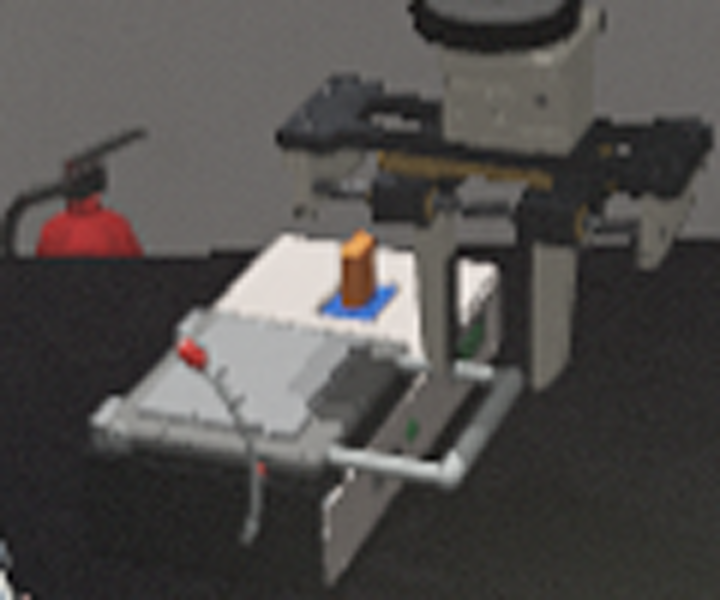

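View pics/t10.png

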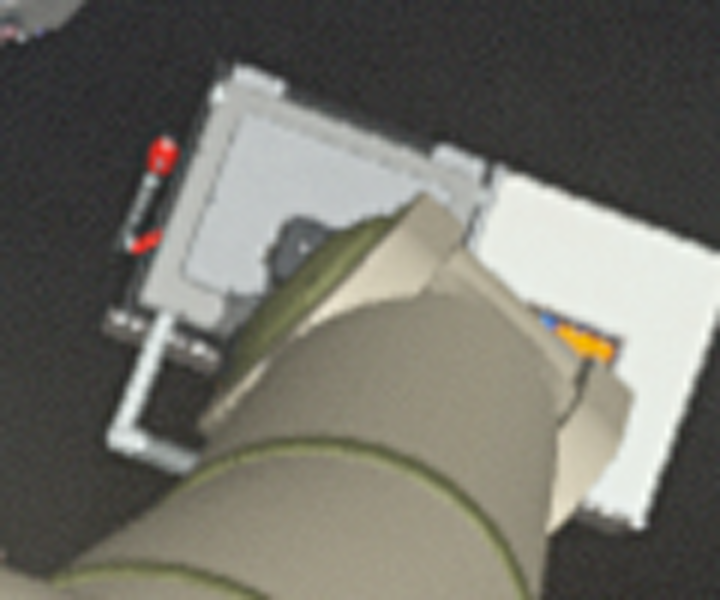

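The fingers stand in front of and behind the bar (tips at side (323,152) and (340,155), bar middle (331,161)). I'll lower and close.

{"name": "carry_out", "arguments": {"deltas": [[[0.04,0.002,0,0.015,0],[0.04,0,0,0.015,0],[0.04,0,0,0.015,0],[0.04,0,0,0.002,0],[0.04,0,0,0,0],[0.03,0,0,0,0],[0.02,0,0,0,0],[0.0,0,0,0,0],[0.0,0,0,0,0],[0.0,0,0,0,0]]], "force": 20}}

```text
t: 13.43
ee_pos: [0.4706, -0.208, 0.0744]
ee_rot: [3.083, -0.599, 0.006]
force: [4.7, -1.1, 0.7]
grip_width: 0.121
```

{"name": "carry_out", "arguments": {"deltas": [[[0.0,0,0,0,0],[0.0,0,0,0,0],[0.0,0,0,0,0]]]}}

```text
t: 13.68
ee_pos: [0.4706, -0.208, 0.0741]
ee_rot: [3.083, -0.599, 0.005]
force: [5.5, -1.1, 1.0]
grip_width: 0.121
```

```bash
python3 f.py
```

```text
t 13.6833 ee [ 0.4706 -0.208   0.0741] jaw -21.9936809464958 z [ 0.0031 -0.0015 -1.    ] grip 11.210024829764794 F [ 5.5164 -1.0681  1.0279]
Ftool [ 5.5185 -1.0753 -1.0091] Ttool [0.088  1.1506 0.018 ]
```

{"name": "carry_out", "arguments": {"deltas": [[[0.0,0.001,0,-0.0072,0],[0.0,0.0005,0,-0.0072,0],[0.0,0.0009,0,-0.0071,0],[0.0,0.001,0,-0.0071,0],[0.0,0.0015,0,-0.007,0],[0.0,0.0016,0,-0.007,0],[0.0,0.0021,0,-0.0069,0],[0.0,0.0022,0,-0.0069,0],[0.0,0.0027,0,-0.0067,0],[0.0,0.0028,0,-0.0066,0]]], "force": 25}}

```text
t: 14.52
ee_pos: [0.4851, -0.214, 0.1438]
ee_rot: [3.083, -0.599, 0.003]
force: [6.4, -2.3, -6.7]
grip_width: 0.12
```

```bash
python3 f.py
```

```text
t 14.5167 ee [ 0.4851 -0.214   0.1438] jaw -22.007276264367587 z [ 0.0017 -0.0013 -1.    ] grip 11.141400258836102 F [ 6.3951 -2.3109 -6.7406]
Ftool [ 6.7812 -0.2577  6.7544] Ttool [-0.1225  1.4098 -0.0362]
```

{"name": "carry_out", "arguments": {"deltas": [[[0.0,0.0037,0,-0.0065,0],[0.0,0.0034,0,-0.0063,0],[0.0,0.0038,0,-0.0061,0],[0.0,0.0039,0,-0.006,0],[0.0,0.0043,0,-0.0058,0],[0.0,0.0045,0,-0.0056,0],[0.0,0.0048,0,-0.0054,0],[0.0,0.0049,0,-0.0052,0],[0.0,0,0,0,0],[0.0,0,0,0,0]]]}}

```text
t: 15.35
ee_pos: [0.5137, -0.2255, 0.1904]
ee_rot: [-3.083, 0.6, 0.004]
force: [-5.4, 1.3, 0.6]
grip_width: 0.118
```

```bash
python3 f.py
python3 - <<'E'
from h import *
s=env.get_image("side");t=env.get_image("top")
cv2.imwrite("pics/s11f.png",s[:,:,::-1])
crop(s,250,90,350,190,6,"pics/s11.png");crop(t,335,120,455,220,6,"pics/t11.png")
E
```

```text
t 15.35 ee [ 0.5137 -0.2255  0.1904] jaw -22.022418870589306 z [-0.0021  0.0015 -1.    ] grip 10.94515869246069 F [-5.4356  1.3082  0.5625]
Ftool [-5.5309  0.8251 -0.5492] Ttool [-0.1182 -1.3145  0.0372]
```

View pics/s11.png

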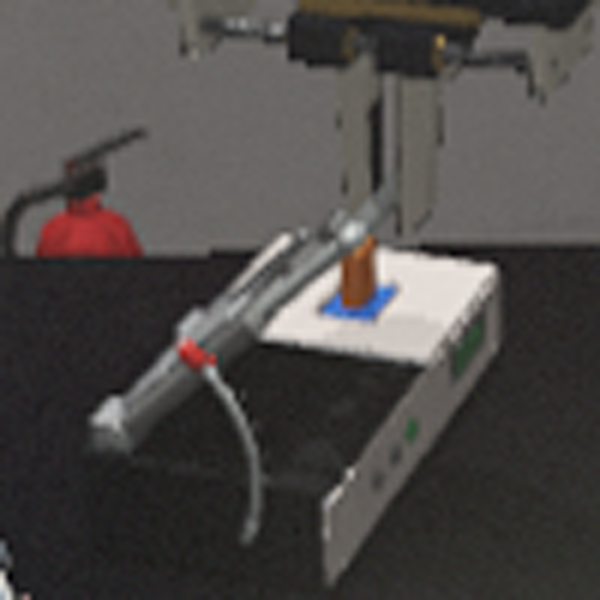

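View pics/t11.png

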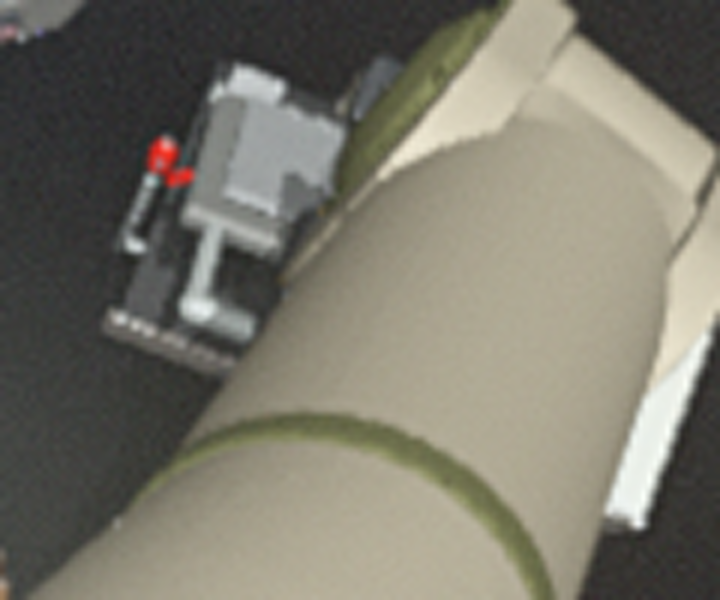

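The lid is at about 45°: displacement gives 44.8°/44.1°, and the red pointer is nearing the collar at top (362,146). Last few degrees.

{"name": "carry_out", "arguments": {"deltas": [[[0.0,0.003,0,-0.0033,0],[0.0,0.003,0,-0.0033,0],[0.0,0.003,0,-0.0032,0],[0.0,0.001,0,0,0],[0.0,0,0,0,0],[0.0,0,0,0,0]]]}}

```text
t: 15.95
ee_pos: [0.5231, -0.2293, 0.2004]
ee_rot: [-3.083, 0.6, 0.003]
force: [-9.3, 3.3, 5.3]
grip_width: 0.124
```

```bash
cat > look.py <<'E'
from st import *
import sys
k=sys.argv[1]
o=st();M=R.from_rotvec(o["ee_rot"]).as_matrix();print("Ftool",M.T@o["force"])
d=o["ee_pos"]-[.4706,-.208,.0741];a=np.radians(-22);hx=d[0]*np.cos(a)+d[1]*np.sin(a)
print("ang",np.degrees(np.arcsin(d[2]/.165)),np.degrees(np.arccos(1-hx/.165)),np.degrees(np.arctan2(d[2],.165-hx)))
s=env.get_image("side");t=env.get_image("top")
cv2.imwrite(f"pics/s{k}f.png",s[:,:,::-1]);cv2.imwrite(f"pics/t{k}f.png",t[:,:,::-1])
A=cv2.resize(s[130:190,260:310],None,fx=9,fy=9,interpolation=cv2.INTER_CUBIC);B=cv2.resize(t[130:170,350:390],None,fx=9,fy=9,interpolation=cv2.INTER_CUBIC)
B=np.vstack([B,np.zeros((A.shape[0]-B.shape[0],B.shape[1],3),np.uint8)]);cv2.imwrite(f"pics/l{k}.png",np.hstack([A,B])[:,:,::-1])
def red(im,roi):
    h=cv2.cvtColor(im,cv2.COLOR_RGB2HSV);m=(((h[...,0]<8)|(h[...,0]>172))&(h[...,1]>130)&(h[...,2]>80)).astype(np.uint8);k=np.zeros_like(m);x0,y0,x1,y1=roi;k[y0:y1,x0:x1]=m[y0:y1,x0:x1]
    n,l,st_,c=cv2.connectedComponentsWithStats(k);return [(st_[i].tolist(),c[i].round(2).tolist()) for i in range(1,n)]
print("side",red(s,(260,130,310,190)));print("top",red(t,(350,130,390,170)))
E
python3 look.py 12
```

```text
t 15.95 ee [ 0.5231 -0.2293  0.2004] jaw -22.01977154871556 z [-0.0019  0.0015 -1.    ] grip 11.54752833118416 F [-9.2572  3.2921  5.3185]
Ftool [-9.8287  0.4153 -5.2956]
ang 49.9594047011023 48.97507431890876 49.39144519799827
side [([260, 130, 13, 3, 39], [266.0, 131.0]), ([280, 147, 5, 4, 14], [281.79, 148.64])]
top [([359, 143, 9, 6, 31], [362.61, 146.32])]
```

View pics/l12.png

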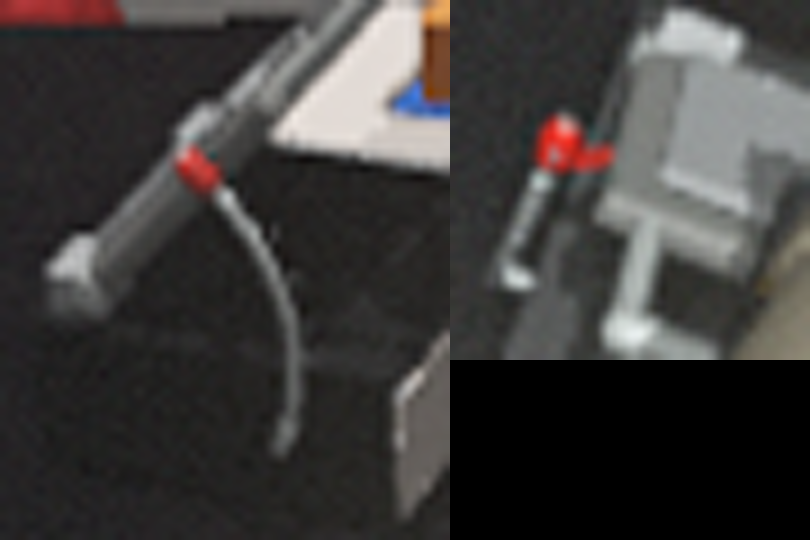

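{"name": "carry_out", "arguments": {"deltas": [[[0.0,0.0002,0,-0.001,0],[0.0,0,0,-0.001,0],[0.0,0,0,0,0],[0.0,0,0,0,0],[0.0,0,0,0,0],[0.0,0,0,0,0]]]}}

```text
t: 16.55
ee_pos: [0.5246, -0.2299, 0.202]
ee_rot: [3.084, -0.6, 0.001]
force: [-1.4, 1.1, -4.4]
grip_width: 0.122
```

```bash
python3 look.py 13
python3 - <<'E'
from h import *
t=cv2.imread("pics/t13f.png");s=cv2.imread("pics/s13f.png")
T=cv2.resize(t[138:158,352:384],None,fx=20,fy=20,interpolation=cv2.INTER_CUBIC)
# direction of photometer y in the image
a=np.array([.5,-.2,.13]);y=np.array([.3746,.9272,0]);d=proj("top",a+y*.03)-proj("top",a);print(d/np.linalg.norm(d))
d2=proj("side",a+y*.03)-proj("side",a);print(d2)
cv2.imwrite("pics/z13.png",T)
E
```

```text
t 16.55 ee [ 0.5246 -0.2299  0.202 ] jaw -22.00963775532678 z [ 0.0004 -0.0003 -1.    ] grip 11.356059452908898 F [-1.3831  1.0802 -4.423 ]
Ftool [-1.6894 -0.4836  4.4221]
ang 50.84434479898891 49.69003411712939 50.16270213229653
side [([260, 130, 13, 3, 39], [266.0, 131.0]), ([280, 147, 5, 4, 14], [281.79, 148.64])]
top [([359, 143, 9, 6, 30], [362.57, 146.2])]
[-0.9293 -0.3693]
[-3.6083  4.7197]
```

View pics/z13.png

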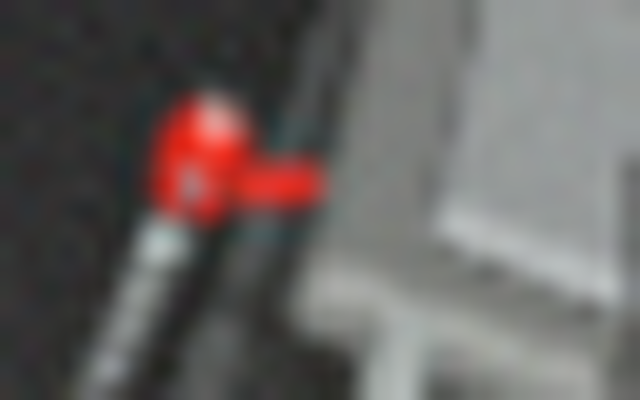

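View pics/s13f.png

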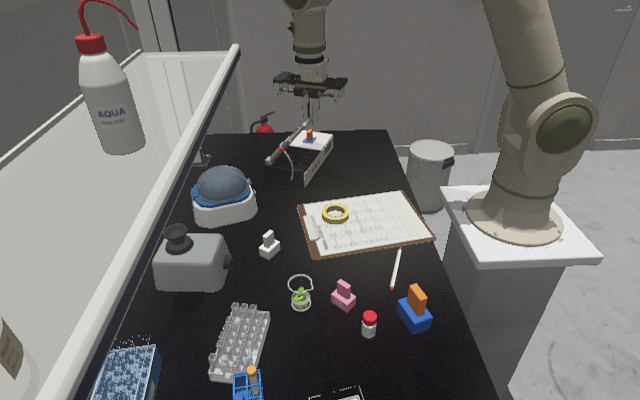

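The pointer's line meets the collar (top (362,146)). The angle from the TCP is 50.2°, with about 4.4 N of load on the grip. The beaker, vial and tape stand where they were. Handing in.

Run:
```python
from h import *
print(env.finish_job())
```

```text
the job is handed in; nothing more can be done
None
```

I pressed the small blue cassette with the orange tab into the recess until its blue body was flush, and let go of it. I then lifted the lid by its bar to about 50° and handed in at 16.6 s with the gripper still holding it there.

- **Cassette:** I pressed it down with about 22 N against the stop. After release, the side view shows only the blue top face. Its front corner is within about 0.3 px of the flush prediction; 6 mm proud would have been 1.7 px higher.
- **Recess position:** The cassette first caught on the chamfer. The recess turned out to be about 5 mm, by the robot's own position reading, from where the top camera put it. I corrected this by following the contact forces.
- **Lid angle:** The position of the gripper gives 50.2°. Its height alone gives 50.8° and its horizontal travel alone gives 49.7°. In the top view the pointer lines up with the red collar to within about 0.35 px, perhaps 0.7° high. The hold load is about 4.4 N, as expected for 50°.
- **Bystanders:** By eye, the beaker, vial and tape roll look unmoved in the last side picture.

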